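Clear the cable-box flap, then hold it up with its lever

ROBOT

A 6-joint arm with a two-finger parallel gripper is mounted at the origin on the work surface; the furniture and walls round the work are solid. World frame = base frame: x ahead of the robot, y to its left, z up, the work surface at z = 0. Lengths are in mm, angles in rad, forces in N, time in s.
With the tool pointing down it reaches from about 350 to 800 mm from the base axis. Payload 7.3 kg.
Tool frame: the origin (TCP) lies at the very end of the fingers, on their centre line; the grasp point (between the pads) lies 19 mm behind it (manip.pinch_z is the distance from the TCP to the grasp point, in mm); x points along the fingers, y is the direction in which the jaws open and shut, and the axes are right-handed (so a half turn about x gives the same grasp; the last joint's range is limited). The gripper opens to 85 mm and grips with 20 to 120 N. Pads are 22 mm wide; open, the fingers measure 114 mm over their backs; the gripper's body (76 mm by 85 mm) begins 54 mm behind the grasp point. The pads swing forward as they close: fully open they stand 13 mm farther back than shut.
Start: joints at [1.04, 0.342, 1.524, -0, 1.275, -0.146], TCP at [197.058, 486.634, 231.322] pointing down, gripper open.
Joint ranges: [-2.53, 2.53], [-0.77, 2.02], [0.04, 2.7], [-1, 4.14], [0.28, 2.66], [-3.11, 3.11]. Speed limits (rad/s): [2.57, 2.57, 3.14, 3.14, 3.14, 3.14].

INTERFACE

Orientations are given as a unit quaternion [w, x, y, z].
In Python, from workcell import manip gives the robot as it stands.
- The arm moves only by the tool drive_tool, never from a script. Its argument "commands" is a list of rows, each an object of numbers: "dx", "dy", "dz": the shift along the tool's x, y, z in units of 50 mm (1.0 is 50 mm); "wx", "wy", "wz": the turn, a rotation vector about the tool's x, y, z in units of 5 degrees (1.0 is 5 degrees); "hand": the closure, from 0 (fully open) to 1 (shut). A call has 1 to 20 rows; each row is the pose to reach, as a shift and turn from the pose commanded when the call began, along the tool's axes at that moment; what a row does not reach only later rows make up. A row lasts 1/8 s, in which the tool goes at most 62.5 mm and 10.7 degrees, less where a joint would pass 70% of its speed; a pose out of reach is approached as far as the arm can. A call with a gripper value outside its range is refused whole. The fingers move at their own pace and stop on an object; "newtons" is the grip in N (left out, the last holds). Time passes only in rows, so rows that repeat a pose let the fingers close. It gives the time, the measured TCP pose, the force and the opening at its end, in the units of the state.
- manip.observe(): the state, without advancing time (a new reading comes with each control period).
- manip.snapshot(name): name is "scene" or "top"; returns the picture (420x560x3 uint8, red, green, blue); there is no depth.
- manip.get_calibration(name): a dict with "K" (3x3 intrinsics, pixels), "R" (3x3) and "t" (3): a world point X has camera coordinates R X + t. Camera axes: x right, y down, z forward; pixel columns grow to the right and rows downward; lengths in mm; the calibration is good to about 2 mm. A picture is of the moment at which its call begins. get_calibration takes no time and is no camera call.
- manip.close_job(): hands the job in, once; it reports no verdict.
The state is a dict: "clock": time; "joint_pos": joint angles; "joint_vel": joint speeds; "effort": joint torques, N m; "position": TCP position; "ee_rot": TCP orientation; "contact_force": force on the tool from outside, world axes, zero at the start; "ft_torque": the same for the moment, N m; "opening": finger opening in mm.
Only numpy, scipy, OpenCV 4.12 (cv2) and the standard library are available. Lean on these libraries where they do the work, as an engineer would, in place of code of your own. Each camera call takes 0.05 s, during which the arm holds its last target.

TASK

The paper-clip box is lying on the steel flap of the desk cable box: with the fingers, push it sideways, without picking it up, until it lies wholly on the fixed ledge beside the flap. Then press the long end of the lever all the way down to its stop so that its short end lifts the flap, and finish while holding it down there, the flap still up. Raise the flap with the lever only, leave the lever in its fork, and leave the other things on the desk where they are.

Things in the scene. Friction and masses are not known exactly. Their poses are not given: they have to be found in the camera images.
- cable_box: grey desk cable box with lift lever, fixed to the desk; place and yaw vary. Origin on the desk (z = 0) right under the lever's pivot; z up, +x runs from the pivot to the box, the lever's long end points to -x. In this frame: open-topped box x 70 to 165, y -45 to 45 mm, covered by the steel flap (top at z = 54 mm); level ledge beside it on the -y side; base strip 335x60x6 mm under all
- ledge (a point): middle of the top of the fixed ledge, at x = 117.5, y = -100, z = 52.5 mm in the frame of cable_box (1.5 mm lower than the flap's top). The ledge spans x 70 to 165 mm, y -46 to -151 mm; an 8 mm high rim, 5 mm thick, closes its outer edge. Axes as cable_box
- flap (a joint): hinge angle of the heavy steel flap, rad: 0 = shut, grows as it rises, falls shut when let go. Plate 117x90x8 mm, 1.0 to 1.6 kg, free hinge at the box's far edge (x = 160, z = 50 mm in the frame of cable_box); its free edge overhangs the box front to x = 43 mm, over the lever's short end. About 0.30 with the lever down on its stop
- lever: loose straight steel lever, bar 205x22x10 mm, 0.2 kg, its cross pin resting in the open notches of the fork. Origin on the pin axis; at rest its axes are parallel to those of cable_box, and they turn with it. Short end (55 mm) touches the flap's overhang from below; long end (150 mm) rises toward -x at 0.37 rad. It turns about 0.63 rad until the bar meets the stop
- press_pad (a point): centre of the top of the 36x36 mm black ribbed press pad near the lever's long end, at rest about 128 mm from the pin in plan and 111 mm above the desk; at the stop about 137 mm and 26 mm. It swings on an arc of 140 mm about the pin. Needs about 2 to 5 N to press
- fork (a point): seat of the lever's pin in the steel fork, fixed to cable_box, 54 mm above the desk at its x = y = 0. The fork is 30x37 mm, 64 mm high
- stop (a point): top of the round rubber stop under the lever, 18 mm across, 21.5 mm above the desk, at x = -95, y = 0 mm in the frame of cable_box
- clip_box: small flat closed box of paper clips, loose, 52x64x21 mm (its x, y, z; the solid body measures 46 mm along x, the rest is a small clasp and hinge), 30 to 60 g, origin at the centre of its underside; at the start it lies on the flap with its 52 mm side roughly along the y axis of cable_box
- stapler: stapler, 37x145x55 mm, lying behind the lever; bystander, loose, origin at the centre of its underside
- eraser: small two-tone eraser, 18x52x12 mm, in front of the lever; bystander, loose, origin at the centre of its underside
- sharpener: small oval pencil sharpener, 27x48x22 mm, near the box; bystander, loose, origin at the centre of its underside
- mouse: black computer mouse, 110x54x40 mm; bystander, loose, origin at the centre of its underside
Things that resemble listed ones, but are neither listed nor needed, are in the scene too. What is meant by the clip_box is not orange, and is the larger of those in its own colour.

How it is judged (in metres and radians):
On the way, in this order (a step that is already met when the one before it is completed fails the run):
1. the clip box lies at rest wholly on the ledge, the flap still shut (y of clip_box in the frame of cable_box between -0.15 and -0.077 m and x of clip_box in the frame of cable_box between 0.072 and 0.163 m and z of clip_box in the frame of cable_box between 0.046 and 0.06 m and linear speed of clip_box below 0.02 m/s and value of joint flap below 0.05 rad), for 0.2 s.
2. the lever is pressed down by the fingers and the flap is up (value of joint flap above 0.25 rad and contact force between the fingers and lever above 0.2 N and distance between lever and fork below 0.006 m), for 0.2 s.
At the end, for the whole second after the job is handed in: The fingers hold the lever down (more than 0.2 N on it), the flap is raised by more than 0.25 rad (0.30 at the stop), the lever's pin is within 6 mm of its seat in the fork, and the clip box lies flat and at rest on the ledge, its centre 77 to 150 mm to the -y side of the cable box's centre line (all of step 2 and y of clip_box in the frame of cable_box between -0.15 and -0.077 m and x of clip_box in the frame of cable_box between 0.072 and 0.163 m and z of clip_box in the frame of cable_box between 0.046 and 0.06 m and linear speed of clip_box below 0.02 m/s and angle between clip_box's own z axis and vertical below 0.1 rad); the arm keeps its last pose, push and grip.
It fails at once if the clip box is lifted, or falls off (z of clip_box in the frame of cable_box above 0.072 m or z of clip_box in the frame of cable_box below 0.035 m).
It fails at once if the flap is raised with the clip box still on it (value of joint flap above 0.08 rad and y of clip_box in the frame of cable_box above -0.065 m).
It fails at once if the flap is raised by the fingers instead of the lever (value of joint flap above 0.05 rad and contact force between the fingers and flap above 1 N).
It fails at once if the lever comes out of its fork (distance between lever and fork above 0.012 m).
It fails at once if a bystander is disturbed (distance of any of stapler, eraser, sharpener, mouse from where it was at the start of the episode above 0.02 m).
It also fails if it takes over 38 s, if anything falls off the work surface, if the arm or the gripper's body presses on something with over 40 N, if the wrist force passes 120 N, or if a joint passes its speed limit or range.

## Working session

There is one attempt and no reset: what is moved stays moved. The work goes in short steps, Python scripts to look and compute and a tool call to move; the robot and the scene stay as the last step left them, time stands still between calls to the robot, and variables do not carry over. Pictures are saved under pics/ and viewed, and the job is handed in when it is done.

Besides the shell and the picture viewer there is one more tool, called after ">>>" by a JSON object that holds its "op" and its "data". drive_tool: Moves the arm, as the interface text tells. Its arguments: {"type":"object","properties":{"commands":{"type":"array","items":{"type":"object","properties":{"dx":{"type":"number"},"dy":{"type":"number"},"dz":{"type":"number"},"wx":{"type":"number"},"wy":{"type":"number"},"wz":{"type":"number"},"hand":{"type":"number"}}}},"newtons":{"type":"number"}},"required":["commands"]}

```bash
ls; mkdir -p pics; python3 - <<'E'
from workcell import manip
import cv2
for n in ("scene","top"):
    im=manip.snapshot(n); cv2.imwrite(f"pics/{n}0.png",im[:,:,::-1])
    c=manip.get_calibration(n); print(n,c)
print(manip.observe())
E
```

```text
pics
scene {'K': array([[521.08866148,   0.        , 274.14353919],
       [  0.        , 521.08866148, 207.83210695],
       [  0.        ,   0.        ,   1.        ]]), 'R': array([[ 0.76300192, -0.64638788,  0.00328197],
       [-0.47237448, -0.56104645, -0.67977145],
       [ 0.44123737,  0.5171166 , -0.73341666]]), 't': array([-340.20800309,  329.54279767,  879.86466496])}
top {'K': array([[419.53209633,   0.        , 279.72878156],
       [  0.        , 419.53209633, 212.29575212],
       [  0.        ,   0.        ,   1.        ]]), 'R': array([[-0.00126432, -0.99982278, -0.01878348],
       [-0.99824762,  0.00237315, -0.05912752],
       [ 0.05916162,  0.01867581, -0.9980737 ]]), 't': array([ 60.23097315, 487.42528396, 944.82075645])}
{'clock': 0.1, 'joint_pos': array([ 1.04001370e+00,  3.42616391e-01,  1.52490041e+00, -3.01763759e-06,
        1.27538693e+00, -1.45995847e-01]), 'joint_vel': array([ 0.00020308, -0.00189192, -0.00385902,  0.00171772,  0.00068171,
       -0.00097709]), 'effort': array([ 1.68153005e-03, -4.34446692e+01, -2.46490681e+01, -4.93125310e-05,
        4.77078982e-03, -1.95843853e-05]), 'position': array([196.86710118, 486.32038113, 230.7218366 ]), 'ee_rot': array([ 0.69390724,  0.13476703,  0.69421307, -0.1356422 ]), 'contact_force': array([-0.2829744 ,  0.35302081, -0.30638181]), 'ft_torque': array([ 0.010848  ,  0.02696106, -0.00668576]), 'opening': 85.30028335255447}
```

View pics/scene0.png

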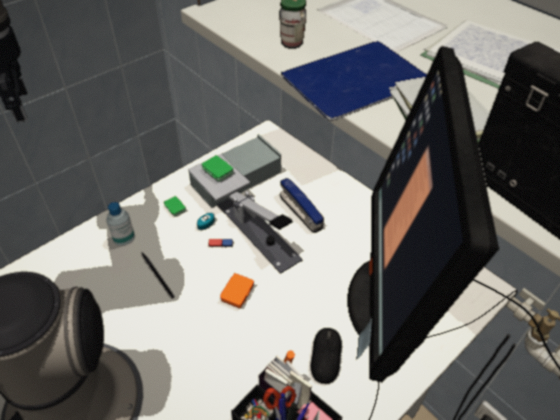

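View pics/top0.png

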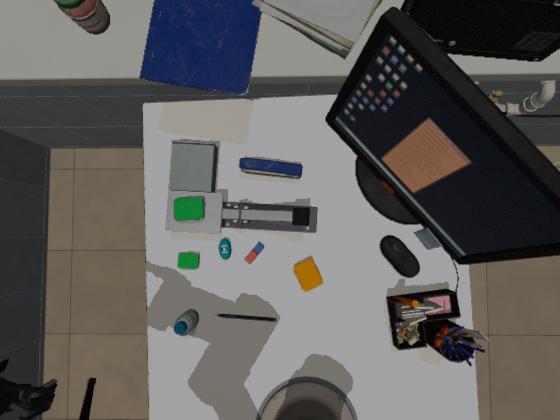

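```bash
python3 - <<'E'
import cv2
im=cv2.imread("pics/top0.png")
cv2.imwrite("pics/top0c.png",cv2.resize(im[125:275,155:330],None,fx=4.5,fy=4,interpolation=cv2.INTER_CUBIC)[:600])
im=cv2.imread("pics/scene0.png")
cv2.imwrite("pics/scene0c.png",cv2.resize(im[125:275,155:335],None,fx=4,fy=4,interpolation=cv2.INTER_CUBIC))
E
```

```text
(no output)
```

View pics/top0c.png

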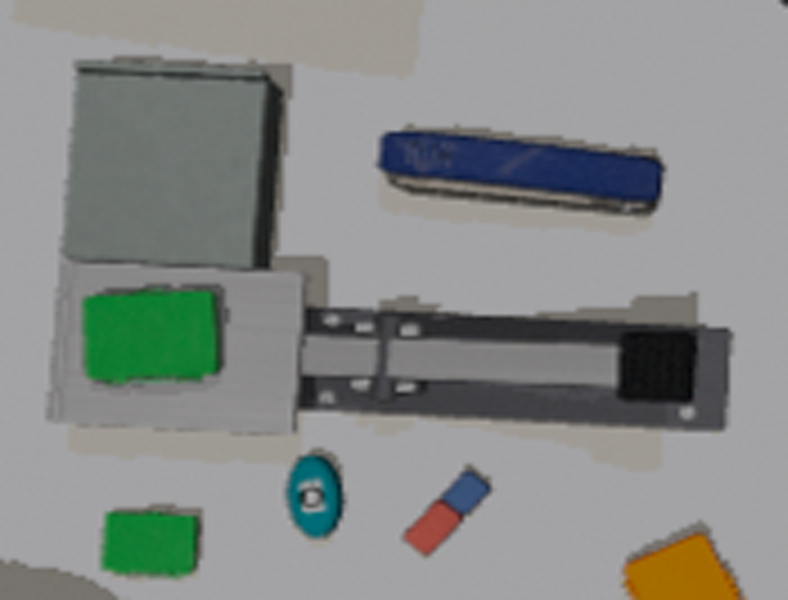

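View pics/scene0c.png

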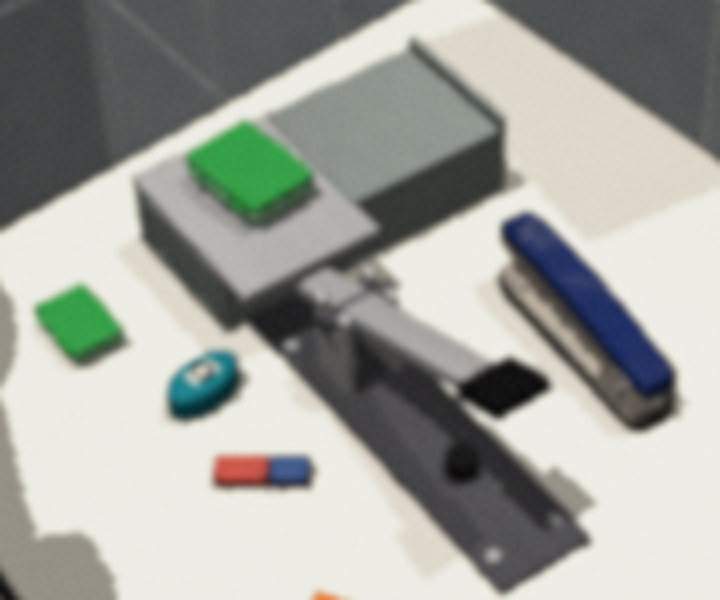

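```bash
cat > h.py <<'E'
import numpy as np
from workcell import manip
from scipy.optimize import least_squares
C={n:manip.get_calibration(n) for n in("scene","top")}
def proj(n,X):
    c=C[n];p=(c["R"]@np.atleast_2d(X).T).T+c["t"];q=(c["K"]@p.T).T;return q[:,:2]/q[:,2:]
def back(n,uv,z):
    c=C[n];d=c["R"].T@np.linalg.solve(c["K"],[uv[0],uv[1],1]);o=-c["R"].T@c["t"];return o+d*(z-o[2])/d[2]
def tw(p,X):
    X=np.atleast_2d(X);c,s=np.cos(p[2]),np.sin(p[2]);return np.c_[p[0]+c*X[:,0]-s*X[:,1],p[1]+s*X[:,0]+c*X[:,1],X[:,2]]
def tl(p,X):
    X=np.atleast_2d(X);c,s=np.cos(p[2]),np.sin(p[2]);d=X-np.array([p[0],p[1],0]);return np.c_[c*d[:,0]+s*d[:,1],-s*d[:,0]+c*d[:,1],d[:,2]]
E
python3 - <<'E'
from h import *
T=[((303,272),(43,-45,54)),((296,432),(43,45,54)),((268,265),(70,-46,52.5)),((78,62),(165,-151,60.5)),((268,70),(70,-151,60.5)),((732,328),(-170,-30,6)),((727,430),(-170,30,6)),((657,367),(-128,0,111))]
S=[((378,228),(43,-45,54)),((245,295),(43,45,54)),((590,542),(-170,-30,6)),((503,592),(-170,30,6)),((505,387),(-128,0,111)),((502,128),(70,-151,60.5))]
tu=np.array([(155+a[0]/4.5,125+a[1]/4) for a,_ in T]);tx=np.array([b for _,b in T],float)
su=np.array([(155+a[0]/4,125+a[1]/4) for a,_ in S]);sx=np.array([b for _,b in S],float)
f=lambda p:np.r_[(proj("top",tw(p,tx))-tu).ravel(),(proj("scene",tw(p,sx))-su).ravel()]
x0=np.r_[back("top",(241,216),60)[:2],1.57]
r=least_squares(f,x0,loss="soft_l1",x_scale=[1,1,.01]);p=r.x;print(p,np.degrees(p[2]));print(f(p).reshape(-1,2).round(1))
for pts in (((85,295),(216,290),(217,378),(88,383)),):
  P=np.array([back("top",(155+u/4.5,125+v/4),75) for u,v in pts]);print(tl(p,P).round(1), tl(p,P).mean(0))
pts=((248,122),(313,175),(252,212),(188,162))
P=np.array([back("scene",(155+u/4,125+v/4),75) for u,v in pts]);print(tl(p,P).round(1), tl(p,P).mean(0))
for X in((117.5,0,54),(117.5,-100,52.5),(-128,0,111),(-137,0,26)):print(X,tw(p,X).round(1))
o=manip.observe();from scipy.spatial.transform import Rotation as R
q=o["ee_rot"];print(R.from_quat([q[1],q[2],q[3],q[0]]).as_matrix().round(3))
for uv in((230,148),(271,168)):pass
E
```

```text
[481.41690223 141.52871941   1.50290258] 86.10997504751303
[[ 1.7 -0.5]
 [ 0.2  0.3]
 [-2.5  0.1]
 [-0.   0.6]
 [ 0.5  1.2]
 [ 0.9  0.1]
 [ 0.4  0.6]
 [ 0.  -0.1]
 [ 0.8 -0.5]
 [-0.1 -0.1]
 [ 0.9 -1.4]
 [-0.5  0.1]
 [-1.  -2.1]
 [ 0.4 -2.6]]
[[147.1 -22.5  75. ]
 [ 84.3 -29.3  75. ]
 [ 80.2  18.   75. ]
 [141.7  24.8  75. ]] [113.31971851  -2.22305484  75.        ]
[[140.3 -20.2  75. ]
 [ 81.  -25.8  75. ]
 [ 75.9  17.6  75. ]
 [131.5  25.   75. ]] [107.18505709  -0.82856946  75.        ]
(117.5, 0, 54) [[489.4 258.8  54. ]]
(117.5, -100, 52.5) [[589.2 252.   52.5]]
(-128, 0, 111) [[472.7  13.8 111. ]]
(-137, 0, 26) [[472.1   4.8  26. ]]
[[-0.001  0.375  0.927]
 [-0.001  0.927 -0.375]
 [-1.    -0.001 -0.   ]]
```

```bash
python3 - <<'E'
from h import *
import cv2
p=np.array([481.4,141.5,1.5029]);np.save("p.npy",p)
P=lambda n:C[n]["K"]@np.c_[C[n]["R"],C[n]["t"]]
for a,b in(((330,115),(372,190)),((465,260),(375,375)),((395,15),(447,50))):
    X=cv2.triangulatePoints(P("top"),P("scene"),np.array(a,float),np.array(b,float));print((X[:3]/X[3]).ravel().round(0))
from scipy.spatial.transform import Rotation as R
q=manip.observe()["ee_rot"];M=R.from_quat([q[1],q[2],q[3],q[0]]).as_matrix();o=manip.observe()["position"]
print(M)
for X in((110,55,130),(110,55,60),(110,-62,60)):
    W=tw(p,X)[0];print(X,W.round(1),(M.T@(W-o)/50).round(3))
E
```

```text
[681. -44. 103.]
[ 382. -320.  103.]
[721. -99. 435.]
[[-6.61185138e-04  3.75360267e-01  9.26878758e-01]
 [-1.13214305e-03  9.26878086e-01 -3.75360803e-01]
 [-9.99999141e-01 -1.29754233e-03 -1.87876496e-04]]
(110, 55, 130) [434. 255. 130.] [ 2.017 -2.506  6.133]
(110, 55, 60) [434. 255.  60.] [ 3.417 -2.504  6.133]
(110, -62, 60) [550.7 247.   60. ] [ 3.415 -1.775  8.357]
```

>>> {"op": "drive_tool", "data": {"commands": [{"dx": 0, "dy": -0.4, "dz": 1.0, "wx": -1, "hand": 1}, {"dx": 0, "dy": -0.8, "dz": 2.0, "wx": -2, "hand": 1}, {"dx": 0, "dy": -1.2, "dz": 3.0, "wx": -3, "hand": 1}, {"dx": 0, "dy": -1.6, "dz": 4.0, "wx": -3.6, "hand": 1}, {"dx": 0, "dy": -2.1, "dz": 5.2, "wx": -3.6, "hand": 1}, {"dx": 0, "dy": -2.5, "dz": 6.13, "wx": -3.6, "hand": 1}, {"dx": 1, "dy": -2.5, "dz": 6.13, "wx": -3.6, "hand": 1}, {"dx": 2, "dy": -2.5, "dz": 6.13, "wx": -3.6, "hand": 1}, {"dx": 2, "dy": -2.5, "dz": 6.13, "wx": -3.6, "hand": 1}, {"dx": 2, "dy": -2.5, "dz": 6.13, "wx": -3.6, "hand": 1}]}}

```text
invalid input at $.commands[0]: expected keys dx, dy, dz, wx, wy, wz, hand
```

```bash
python3 - <<'E'
from h import *
import cv2
a=manip.snapshot("top");b=manip.snapshot("scene")
z=lambda i:cv2.resize(i[125:275,155:335,::-1],None,fx=4,fy=4,interpolation=cv2.INTER_CUBIC)
cv2.imwrite("pics/t1.png",z(a));cv2.imwrite("pics/s1.png",z(b))
p=np.load("p.npy")
from scipy.spatial.transform import Rotation as R
s=manip.observe();q=s["ee_rot"];M=R.from_quat([q[1],q[2],q[3],q[0]]).as_matrix();o=s["position"]
print(s["clock"],o,tl(p,o),s["opening"],s["contact_force"]);print(M.round(3))
print(proj("top",o),proj("scene",o))
E
```

```text
0.2 [196.93830116 486.41846776 230.88588043] [[324.82468272 307.20698724 230.88588043]] 85.28509216703394 [-0.41007798  0.5020965  -0.82155733]
[[-0.     0.375  0.927]
 [-0.001  0.927 -0.375]
 [-1.    -0.001 -0.   ]]
[[ 33.93451478 371.14210793]] [[ 23.97140434 111.7878382 ]]
```

View pics/t1.png

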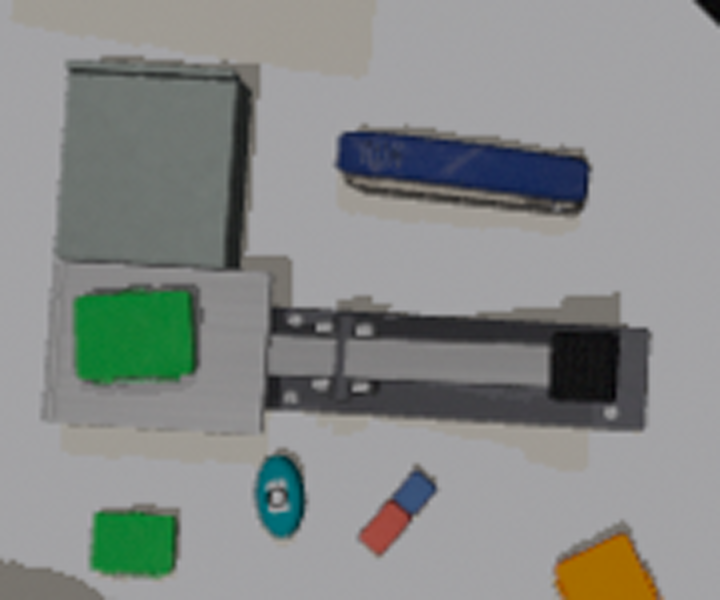

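View pics/s1.png

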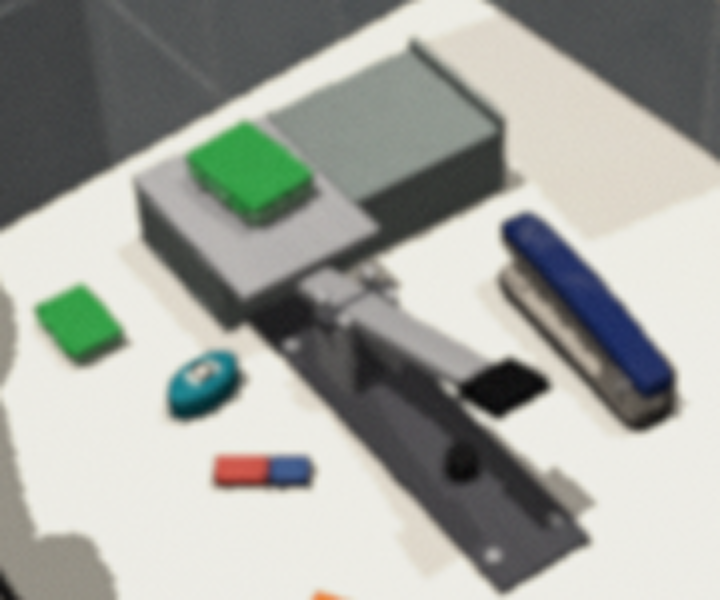

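The move was refused because every key must be given, so nothing has moved. The pictures match the first ones: larger green box on the flap at about (189,209) in the top view, smaller green one on the desk.

>>> {"op": "drive_tool", "data": {"commands": [{"dx": 0, "dy": -0.4, "dz": 1.0, "wx": -1, "wy": 0, "wz": 0, "hand": 1}, {"dx": 0, "dy": -0.8, "dz": 2.0, "wx": -2, "wy": 0, "wz": 0, "hand": 1}, {"dx": 0, "dy": -1.2, "dz": 3.0, "wx": -3, "wy": 0, "wz": 0, "hand": 1}, {"dx": 0, "dy": -1.6, "dz": 4.0, "wx": -3.6, "wy": 0, "wz": 0, "hand": 1}, {"dx": 0, "dy": -2.1, "dz": 5.2, "wx": -3.6, "wy": 0, "wz": 0, "hand": 1}, {"dx": 0, "dy": -2.5, "dz": 6.13, "wx": -3.6, "wy": 0, "wz": 0, "hand": 1}, {"dx": 1, "dy": -2.5, "dz": 6.13, "wx": -3.6, "wy": 0, "wz": 0, "hand": 1}, {"dx": 2, "dy": -2.5, "dz": 6.13, "wx": -3.6, "wy": 0, "wz": 0, "hand": 1}, {"dx": 2, "dy": -2.5, "dz": 6.13, "wx": -3.6, "wy": 0, "wz": 0, "hand": 1}, {"dx": 2, "dy": -2.5, "dz": 6.13, "wx": -3.6, "wy": 0, "wz": 0, "hand": 1}]}}

```text
clock: 1.45
position: [435.1, 256.3, 132.9]
ee_rot: [0.707, 0.025, 0.706, -0.025]
contact_force: [-0.6, -0.5, -0.1]
opening: 0.0
```

```bash
cat > look.py <<'E'
from h import *
import cv2,sys
k=sys.argv[1]
a=manip.snapshot("top");b=manip.snapshot("scene")
z=lambda i:cv2.resize(i[125:275,155:335,::-1],None,fx=4,fy=4,interpolation=cv2.INTER_CUBIC)
cv2.imwrite(f"pics/t{k}.png",z(a));cv2.imwrite(f"pics/s{k}.png",z(b))
p=np.load("p.npy")
from scipy.spatial.transform import Rotation as R
s=manip.observe();q=s["ee_rot"];M=R.from_quat([q[1],q[2],q[3],q[0]]).as_matrix();o=s["position"]
print(s["clock"],o,tl(p,o),s["opening"],s["contact_force"]);print(M.round(3))
for n in("top","scene"): print((proj(n,o)-[155,125])*4)
E
python3 look.py 2
```

```text
1.55 [435.45749392 256.46899382 133.51792873] [[111.58716586  53.63662761 133.51792873]] -0.2694858367321588 [ 0.14608629 -0.1511646   0.14011001]
[[ 0.004  0.07   0.998]
 [ 0.002  0.998 -0.07 ]
 [-1.     0.002  0.004]]
[[101.85536308 439.7439037 ]]
[[150.19555549 122.63226935]]
```

View pics/t2.png

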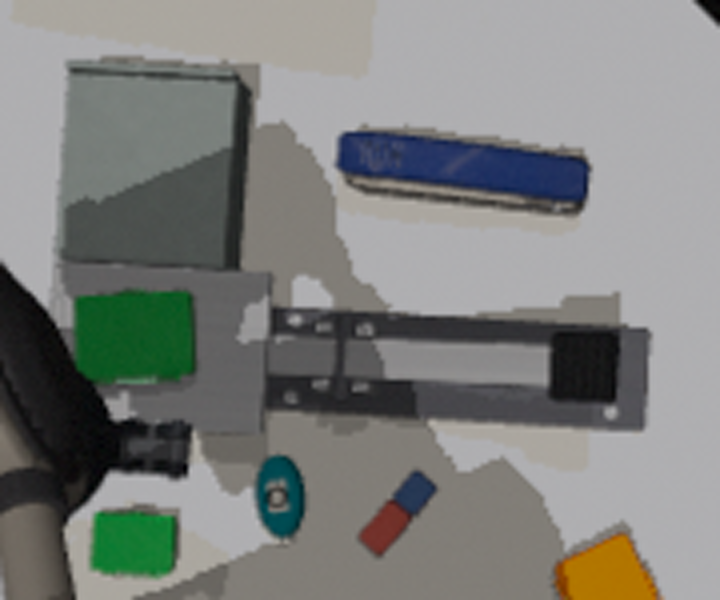

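View pics/s2.png

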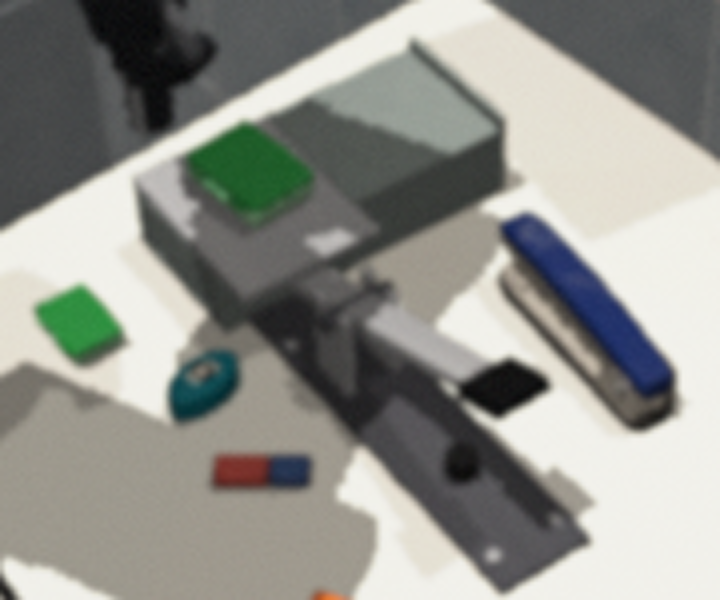

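```bash
python3 - <<'E'
from h import *
import cv2
a=cv2.imread("pics/t2.png")
i=manip.snapshot("top")[:,:,::-1];j=manip.snapshot("scene")[:,:,::-1]
o=np.array([435.4,256.4,133.5])
for d in((0,0,0),(0,-43,73),(0,43,73),(0,-14,40),(0,0,73),(0,0,150)):
    print(d,proj("top",o+d).round(),proj("scene",o+d).round())
cv2.imwrite("pics/t3.png",cv2.resize(i[150:300,100:250],None,fx=4,fy=4,interpolation=cv2.INTER_CUBIC))
cv2.imwrite("pics/s3.png",cv2.resize(j[60:200,120:270],None,fx=4,fy=4,interpolation=cv2.INTER_CUBIC))
E
```

```text
(0, 0, 0) [[180. 235.]] [[193. 156.]]
(0, -43, 73) [[194. 235.]] [[201. 139.]]
(0, 43, 73) [[147. 235.]] [[177. 118.]]
(0, -14, 40) [[182. 235.]] [[194. 144.]]
(0, 0, 73) [[170. 235.]] [[189. 128.]]
(0, 0, 150) [[157. 234.]] [[184.  97.]]
```

View pics/t3.png

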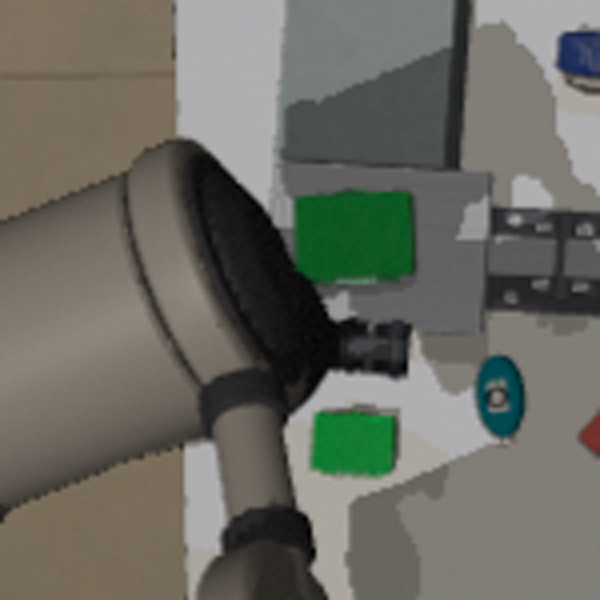

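View pics/s3.png

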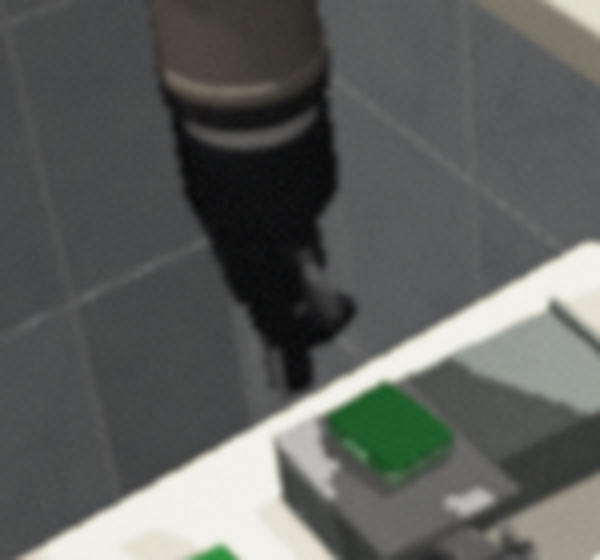

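>>> {"op": "drive_tool", "data": {"commands": [{"dx": 0.6, "dy": 0, "dz": 0, "wx": 0, "wy": 0, "wz": 0, "hand": 1}, {"dx": 1.2, "dy": 0, "dz": 0, "wx": 0, "wy": 0, "wz": 0, "hand": 1}, {"dx": 1.4, "dy": 0, "dz": 0, "wx": 0, "wy": 0, "wz": 0, "hand": 1}, {"dx": 1.4, "dy": 0, "dz": 0, "wx": 0, "wy": 0, "wz": 0, "hand": 1}, {"dx": 1.4, "dy": 0, "dz": 0, "wx": 0, "wy": 0, "wz": 0, "hand": 1}]}}

```text
clock: 2.28
position: [435.1, 256.1, 62.5]
ee_rot: [0.707, 0.025, 0.706, -0.025]
contact_force: [0.4, 0.2, -0.6]
opening: -0.1
```

```bash
python3 look.py 4
```

```text
2.375 [434.89924705 256.02927994  62.38318601] [[111.11059132  54.16375621  62.38318601]] -0.2341705218452132 [ 0.5186731  -0.57255125  0.25216367]
[[ 0.002  0.071  0.998]
 [ 0.001  0.998 -0.071]
 [-1.     0.001  0.002]]
[[135.97673715 441.45875674]]
[[164.08624931 219.8719556 ]]
```

View pics/s4.png

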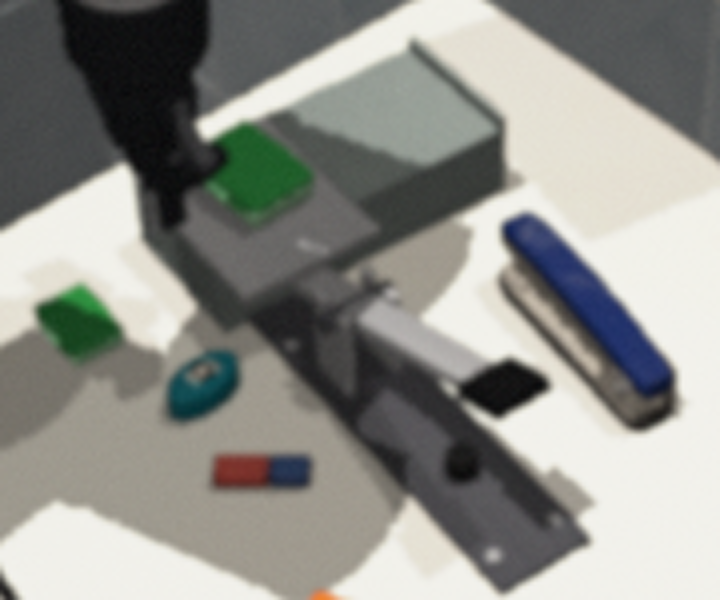

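>>> {"op": "drive_tool", "data": {"commands": [{"dx": 0, "dy": 0, "dz": 0.15, "wx": 0, "wy": 0, "wz": 0, "hand": 1}, {"dx": 0, "dy": 0, "dz": 0.3, "wx": 0, "wy": 0, "wz": 0, "hand": 1}, {"dx": 0, "dy": 0, "dz": 0.45, "wx": 0, "wy": 0, "wz": 0, "hand": 1}, {"dx": 0, "dy": 0, "dz": 0.6, "wx": 0, "wy": 0, "wz": 0, "hand": 1}, {"dx": 0, "dy": 0, "dz": 0.75, "wx": 0, "wy": 0, "wz": 0, "hand": 1}, {"dx": 0, "dy": 0, "dz": 0.9, "wx": 0, "wy": 0, "wz": 0, "hand": 1}, {"dx": 0, "dy": 0, "dz": 1.05, "wx": 0, "wy": 0, "wz": 0, "hand": 1}, {"dx": 0, "dy": 0, "dz": 1.2, "wx": 0, "wy": 0, "wz": 0, "hand": 1}, {"dx": 0, "dy": 0, "dz": 1.2, "wx": 0, "wy": 0, "wz": 0, "hand": 1}]}}

```text
clock: 3.5
position: [494.8, 251.4, 61.3]
ee_rot: [0.707, 0.025, 0.706, -0.025]
contact_force: [-0.1, -0.4, 0.5]
opening: -0.0
```

```bash
python3 look.py 5
```

```text
3.6 [494.04807747 251.4507152   61.23200594] [[110.55547938  -5.15942009  61.23200594]] 0.027049479272828632 [-0.13344362 -0.25359353 -0.99349269]
[[-0.     0.071  0.998]
 [ 0.     0.998 -0.071]
 [-1.     0.    -0.   ]]
[[146.05579692 333.12502655]]
[[255.30405293 178.86251102]]
```

View pics/s5.png

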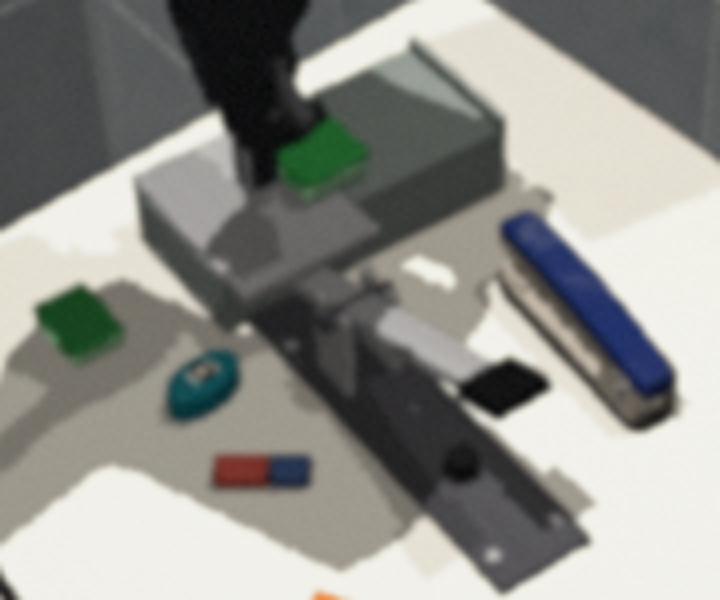

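View pics/t5.png

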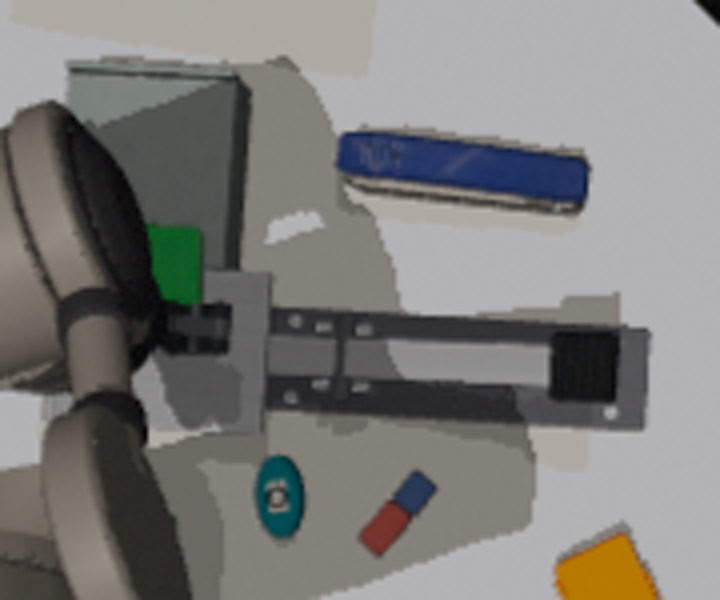

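```bash
python3 - <<'E'
from h import *
p=np.load("p.npy")
for n,pts in(("top",((202,303),(202,226))),("scene",((368,155),(306,188),(280,160),(335,122)))):
  for u,v in pts: print(n,tl(p,back(n,(155+u/4,125+v/4),75)).round(1))
E
```

```text
top [[ 78.4 -22.6  75. ]]
top [[ 81.6 -64.2  75. ]]
scene [[ 76.6 -59.9  75. ]]
scene [[ 74.5 -16.8  75. ]]
scene [[102.4 -17.6  75. ]]
scene [[110.9 -60.5  75. ]]
```

>>> {"op": "drive_tool", "data": {"commands": [{"dx": 0, "dy": 0, "dz": 0.15, "wx": 0, "wy": 0, "wz": 0, "hand": 1}, {"dx": 0, "dy": 0, "dz": 0.3, "wx": 0, "wy": 0, "wz": 0, "hand": 1}, {"dx": 0, "dy": 0, "dz": 0.45, "wx": 0, "wy": 0, "wz": 0, "hand": 1}, {"dx": 0, "dy": 0, "dz": 0.6, "wx": 0, "wy": 0, "wz": 0, "hand": 1}, {"dx": 0, "dy": 0, "dz": 0.75, "wx": 0, "wy": 0, "wz": 0, "hand": 1}, {"dx": 0, "dy": 0, "dz": 0.9, "wx": 0, "wy": 0, "wz": 0, "hand": 1}, {"dx": 0, "dy": 0, "dz": 1.05, "wx": 0, "wy": 0, "wz": 0, "hand": 1}, {"dx": 0, "dy": 0, "dz": 1.15, "wx": 0, "wy": 0, "wz": 0, "hand": 1}, {"dx": 0, "dy": 0, "dz": 1.15, "wx": 0, "wy": 0, "wz": 0, "hand": 1}, {"dx": 0, "dy": 0, "dz": 1.15, "wx": 0, "wy": 0, "wz": 0, "hand": 1}]}}

```text
clock: 4.85
position: [551.3, 247.5, 61.3]
ee_rot: [0.707, 0.025, 0.707, -0.025]
contact_force: [0.2, -0.3, 0.5]
opening: -0.3
```

>>> {"op": "drive_tool", "data": {"commands": [{"dx": 0, "dy": 0, "dz": -0.3, "wx": 0, "wy": 0, "wz": 0, "hand": 1}, {"dx": 0, "dy": 0, "dz": -0.3, "wx": 0, "wy": 0, "wz": 0, "hand": 1}, {"dx": -0.8, "dy": 0, "dz": -0.5, "wx": 0, "wy": 0, "wz": 0, "hand": 1}, {"dx": -1.8, "dy": 0, "dz": -1, "wx": 0, "wy": 0, "wz": 0, "hand": 1}, {"dx": -2, "dy": 0, "dz": -1.6, "wx": 0, "wy": 0, "wz": 0, "hand": 1}, {"dx": -2, "dy": 0, "dz": -1.6, "wx": 0, "wy": 0, "wz": 0, "hand": 1}, {"dx": -2, "dy": 0, "dz": -1.6, "wx": 0, "wy": 0, "wz": 0, "hand": 1}]}}

```text
clock: 5.72
position: [472.3, 253.1, 161.3]
ee_rot: [0.707, 0.025, 0.706, -0.025]
contact_force: [0.1, -1.1, 0.1]
opening: -0.1
```

```bash
python3 look.py 6
```

```text
5.825 [472.24198631 252.89253266 160.66402654] [[110.51455857  16.69424722 160.66402654]] 0.03345527310141608 [-0.82449029 -0.13975254 -0.12913636]
[[-0.001  0.071  0.997]
 [-0.     0.997 -0.071]
 [-1.    -0.    -0.001]]
[[ 95.91588772 363.7874895 ]]
[[206.22727822  57.56362649]]
```

View pics/s6.png

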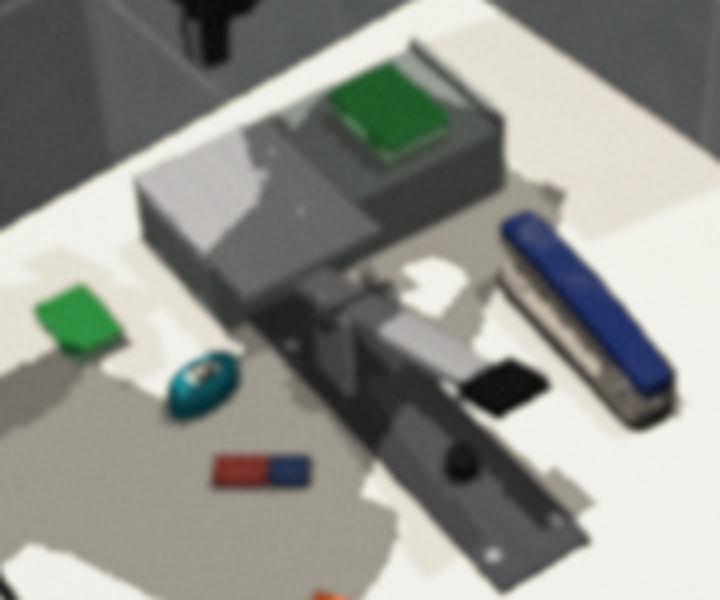

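View pics/t6.png

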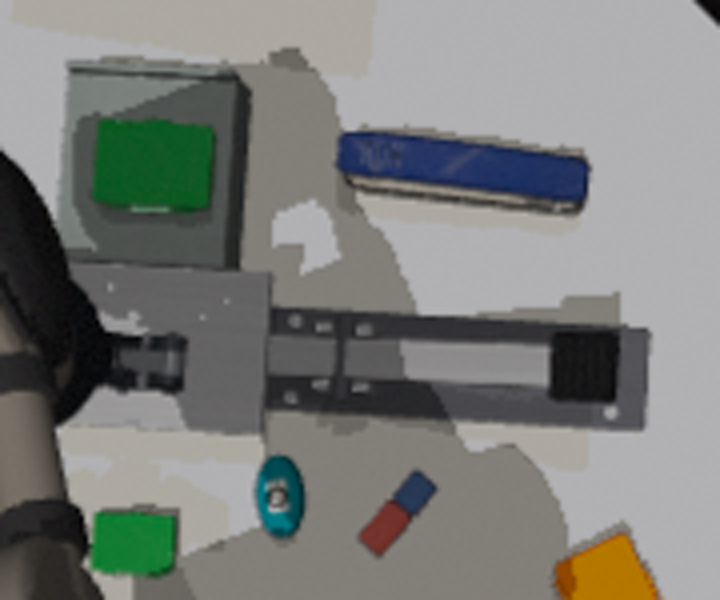

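The box now lies wholly on the ledge, with its top face at t6 crop (95–213, 120–210) and a gap all round. The bystanders haven't moved. Next is the press pad.

```bash
python3 - <<'E'
from h import *
import cv2
p=np.load("p.npy")
f=lambda u,v:np.array((155+u/4,125+v/4))
print("clip",tl(p,back("top",f(154,165),73.5)),tl(p,back("scene",f(389,109),73.5)))
P=lambda n:C[n]["K"]@np.c_[C[n]["R"],C[n]["t"]]
X=cv2.triangulatePoints(P("top"),P("scene"),f(584,367),f(505,387));X=(X[:3]/X[3]).ravel();print("pad",X,tl(p,X))
from scipy.spatial.transform import Rotation as R
s=manip.observe();q=s["ee_rot"];M=R.from_quat([q[1],q[2],q[3],q[0]]).as_matrix();o=s["position"]
for L in((-128,0,160),(-128,0,120),(-137,0,90),(-140,0,54),(-137,0,26),(-136,0,20)):
    print(L,tw(p,L)[0].round(1),(M.T@(tw(p,L)[0]-o)/50).round(2))
E
```

```text
clip [[110.58645204 -95.9509278   73.5       ]] [[103.33539061 -92.85978469  73.5       ]]
pad [473.72169956  12.97514165 104.78946462] [[-128.74965599   -1.0590536   104.78946462]]
(-128, 0, 160) [472.7  13.8 160. ] [ 0.01 -4.77  0.35]
(-128, 0, 120) [472.7  13.8 120. ] [ 0.81 -4.77  0.35]
(-137, 0, 90) [472.1   4.8  90. ] [ 1.41 -4.95  0.35]
(-140, 0, 54) [471.9   1.8  54. ] [ 2.13 -5.01  0.35]
(-137, 0, 26) [472.1   4.8  26. ] [ 2.69 -4.95  0.35]
(-136, 0, 20) [472.2   5.8  20. ] [ 2.81 -4.93  0.35]
```

>>> {"op": "drive_tool", "data": {"commands": [{"dx": 0, "dy": -0.9, "dz": 0.1, "wx": 0, "wy": 0, "wz": 0, "hand": 1}, {"dx": 0, "dy": -1.8, "dz": 0.2, "wx": 0, "wy": 0, "wz": 0, "hand": 1}, {"dx": 0, "dy": -2.7, "dz": 0.3, "wx": 0, "wy": 0, "wz": 0, "hand": 1}, {"dx": 0, "dy": -3.6, "dz": 0.35, "wx": 0, "wy": 0, "wz": 0, "hand": 1}, {"dx": 0, "dy": -4.4, "dz": 0.35, "wx": 0, "wy": 0, "wz": 0, "hand": 1}, {"dx": 0, "dy": -4.8, "dz": 0.35, "wx": 0, "wy": 0, "wz": 0, "hand": 1}, {"dx": 0.3, "dy": -4.8, "dz": 0.35, "wx": 0, "wy": 0, "wz": 0, "hand": 1}, {"dx": 0.6, "dy": -4.8, "dz": 0.35, "wx": 0, "wy": 0, "wz": 0, "hand": 1}, {"dx": 0.6, "dy": -4.8, "dz": 0.35, "wx": 0, "wy": 0, "wz": 0, "hand": 1}, {"dx": 0.6, "dy": -4.8, "dz": 0.35, "wx": 0, "wy": 0, "wz": 0, "hand": 1}]}}

```text
clock: 7.08
position: [472.6, 12.3, 131.4]
ee_rot: [0.707, 0.025, 0.707, -0.025]
contact_force: [-0.5, 0.2, 0.1]
opening: -0.4
```

```bash
python3 look.py 7
```

```text
7.175 [472.66560373  12.38316626 131.74375016] [[-1.29411917e+02 -4.55531744e-02  1.31743750e+02]] -0.3750093349191259 [-0.61092534  0.8489912   0.37841459]
[[ 0.001  0.07   0.998]
 [-0.     0.998 -0.07 ]
 [-1.    -0.     0.001]]
[[588.20875993 364.79256941]]
[[503.43726255 351.7176589 ]]
```

View pics/s7.png

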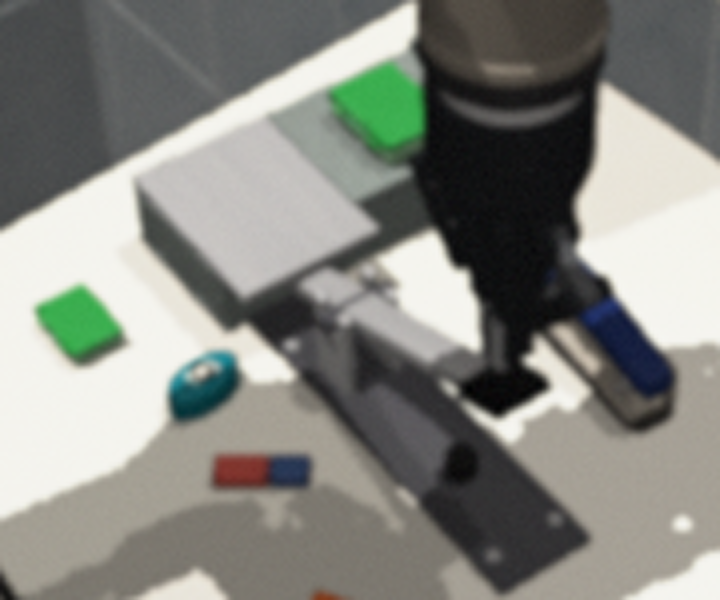

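View pics/t7.png

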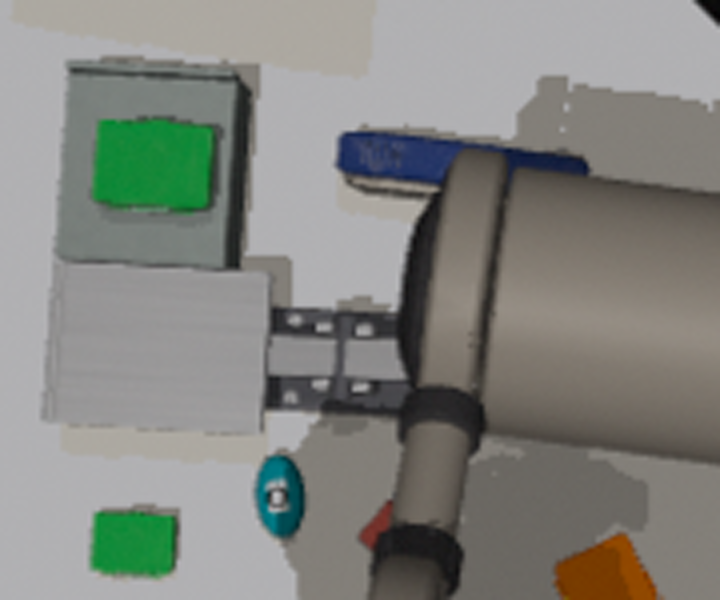

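```bash
python3 - <<'E'
from h import *
import cv2
cv2.imwrite("pics/full7.png",manip.snapshot("top")[:,:,::-1])
E
```

```text
(no output)
```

View pics/full7.png

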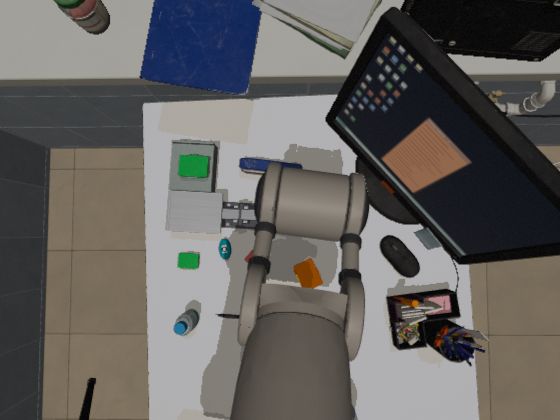

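>>> {"op": "drive_tool", "data": {"commands": [{"dx": 0.2, "dy": 0, "dz": 0, "wx": 0, "wy": 0, "wz": 0, "hand": 1}, {"dx": 0.4, "dy": 0, "dz": 0, "wx": 0, "wy": 0, "wz": 0, "hand": 1}, {"dx": 0.5, "dy": -0.05, "dz": 0, "wx": 0, "wy": 0, "wz": 0, "hand": 1}, {"dx": 0.6, "dy": -0.1, "dz": 0, "wx": 0, "wy": 0, "wz": 0, "hand": 1}, {"dx": 0.7, "dy": -0.12, "dz": 0, "wx": 0, "wy": 0, "wz": 0, "hand": 1}, {"dx": 0.8, "dy": -0.14, "dz": 0, "wx": 0, "wy": 0, "wz": 0, "hand": 1}]}}

```text
clock: 7.98
position: [471.8, 5.1, 91.2]
ee_rot: [0.707, 0.025, 0.707, -0.025]
contact_force: [0.6, -1.7, 2.7]
opening: 0.2
```

```bash
python3 look.py 8
```

```text
8.075 [471.57848236   5.15957555  90.90696934] [[-136.69261927    0.54898486   90.90696934]] 0.06294729973988213 [ 0.75237504 -1.52513204  2.47809023]
[[-0.     0.071  0.997]
 [-0.     0.997 -0.071]
 [-1.    -0.    -0.   ]]
[[599.30501913 370.7004263 ]]
[[510.30559612 417.0087877 ]]
```

View pics/s8.png

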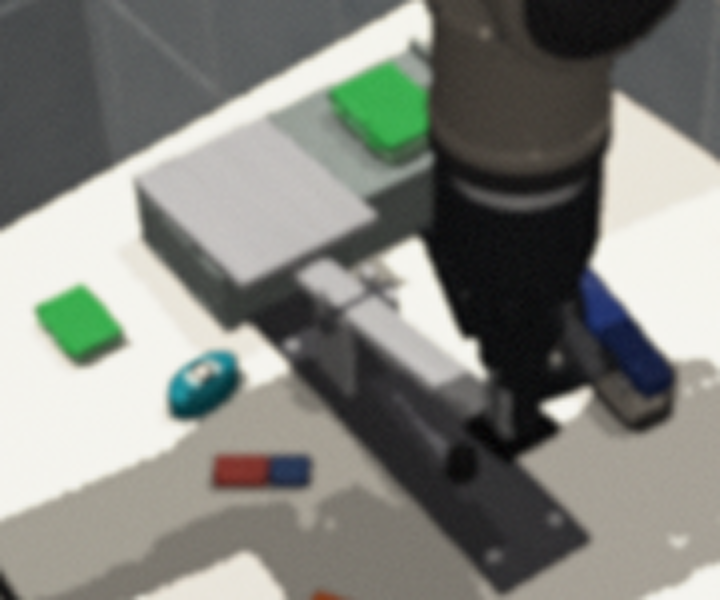

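>>> {"op": "drive_tool", "data": {"commands": [{"dx": 0.15, "dy": -0.03, "dz": 0, "wx": 0, "wy": 0, "wz": 0, "hand": 1}, {"dx": 0.3, "dy": -0.04, "dz": 0, "wx": 0, "wy": 0, "wz": 0, "hand": 1}, {"dx": 0.45, "dy": -0.05, "dz": 0, "wx": 0, "wy": 0, "wz": 0, "hand": 1}, {"dx": 0.6, "dy": -0.06, "dz": 0, "wx": 0, "wy": 0, "wz": 0, "hand": 1}, {"dx": 0.75, "dy": -0.06, "dz": 0, "wx": 0, "wy": 0, "wz": 0, "hand": 1}, {"dx": 0.9, "dy": -0.06, "dz": 0, "wx": 0, "wy": 0, "wz": 0, "hand": 1}, {"dx": 1.05, "dy": -0.05, "dz": 0, "wx": 0, "wy": 0, "wz": 0, "hand": 1}, {"dx": 1.15, "dy": -0.03, "dz": 0, "wx": 0, "wy": 0, "wz": 0, "hand": 1}, {"dx": 1.2, "dy": -0.02, "dz": 0, "wx": 0, "wy": 0, "wz": 0, "hand": 1}, {"dx": 1.2, "dy": -0.02, "dz": 0, "wx": 0, "wy": 0, "wz": 0, "hand": 1}]}}

```text
clock: 9.32
position: [471.5, 4.6, 31.1]
ee_rot: [0.707, 0.025, 0.707, -0.025]
contact_force: [-0.3, -1.4, 0.7]
opening: -0.1
```

```bash
python3 look.py 9
```

```text
9.425 [471.50357095   4.62843497  31.31296749] [[-137.22761837    0.58768887   31.31296749]] 0.18415402987656126 [-1.0086878  -1.19946158  1.21993337]
[[-0.     0.071  0.998]
 [ 0.     0.998 -0.071]
 [-1.     0.    -0.   ]]
[[595.90649392 375.75271024]]
[[509.11091444 493.28664773]]
```

View pics/s9.png

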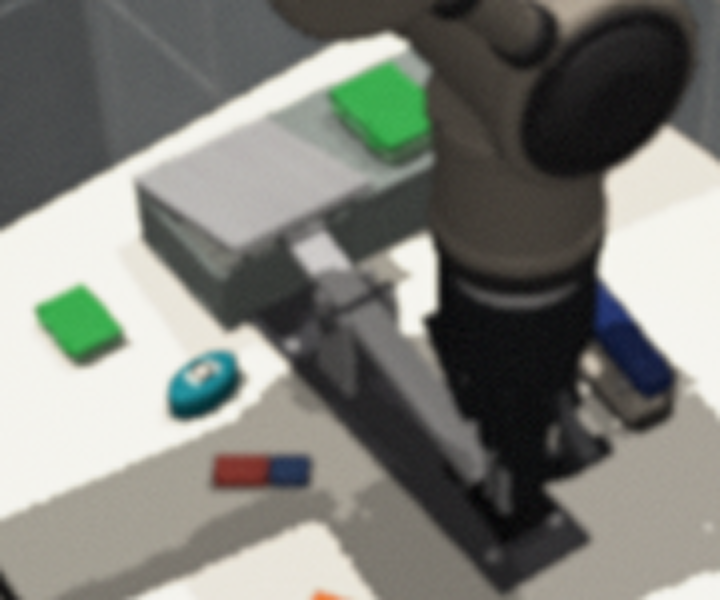

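Flap well up, lever nearly on its stop, clip box still on the ledge. I'll press on to the stop in small steps.

>>> {"op": "drive_tool", "data": {"commands": [{"dx": 0.06, "dy": 0, "dz": 0, "wx": 0, "wy": 0, "wz": 0, "hand": 1}, {"dx": 0.12, "dy": 0.01, "dz": 0, "wx": 0, "wy": 0, "wz": 0, "hand": 1}, {"dx": 0.12, "dy": 0.01, "dz": 0, "wx": 0, "wy": 0, "wz": 0, "hand": 1}, {"dx": 0.12, "dy": 0.01, "dz": 0, "wx": 0, "wy": 0, "wz": 0, "hand": 1}]}}

```text
clock: 9.93
position: [471.9, 5.2, 25.9]
ee_rot: [0.707, 0.025, 0.706, -0.025]
contact_force: [-1.2, 1.2, 10.0]
opening: -0.1
```

>>> {"op": "drive_tool", "data": {"commands": [{"dx": 0.04, "dy": 0, "dz": 0, "wx": 0, "wy": 0, "wz": 0, "hand": 1}, {"dx": 0.04, "dy": 0, "dz": 0, "wx": 0, "wy": 0, "wz": 0, "hand": 1}]}}

```text
clock: 10.18
position: [472.1, 5.3, 25.2]
ee_rot: [0.707, 0.025, 0.706, -0.025]
contact_force: [-5.8, 1.8, 24.9]
opening: 0.0
```

>>> {"op": "drive_tool", "data": {"commands": [{"dx": -0.02, "dy": 0, "dz": 0, "wx": 0, "wy": 0, "wz": 0, "hand": 1}, {"dx": -0.02, "dy": 0, "dz": 0, "wx": 0, "wy": 0, "wz": 0, "hand": 1}, {"dx": -0.02, "dy": 0, "dz": 0, "wx": 0, "wy": 0, "wz": 0, "hand": 1}, {"dx": -0.02, "dy": 0, "dz": 0, "wx": 0, "wy": 0, "wz": 0, "hand": 1}]}}

```text
clock: 10.68
position: [472.0, 5.2, 25.5]
ee_rot: [0.707, 0.025, 0.706, -0.025]
contact_force: [-3.7, 0.8, 16.5]
opening: 0.0
```

```bash
python3 look.py 10;python3 - <<'E'
from h import *
p=np.load("p.npy")
# flap free-edge corners predicted in scene crop for angles
for a in(.0,.25,.3):
    for y in(45,-45):
        dx,dz=-117,4
        X=(160+dx*np.cos(a)+dz*np.sin(a),y,50-dx*np.sin(a)+dz*np.cos(a))
        print(a,y,((proj("scene",tw(p,X))-[155,125])*4).round(0))
E
```

```text
10.775 [472.02268094   5.24290329  25.50923958] [[-1.36579347e+02  1.11463039e-01  2.55092396e+01]] 0.008872990849541563 [-3.34029521  2.42533402 17.08674007]
[[ 0.002  0.071  0.998]
 [ 0.     0.998 -0.071]
 [-1.     0.     0.002]]
[[594.41285014 375.28160242]]
[[508.92596991 499.08400666]]
0.0 45 [[245. 295.]]
0.0 -45 [[381. 226.]]
0.25 45 [[236. 252.]]
0.25 -45 [[375. 184.]]
0.3 45 [[233. 243.]]
0.3 -45 [[373. 175.]]
```

View pics/s10.png

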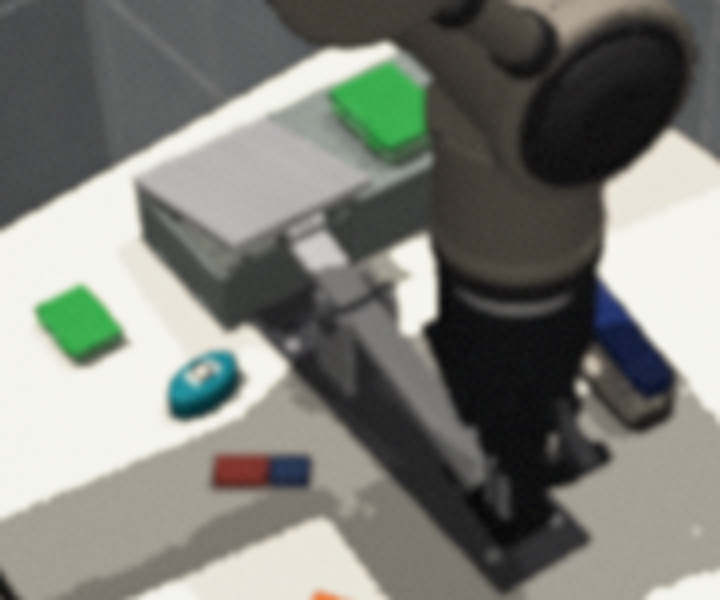

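View pics/t10.png

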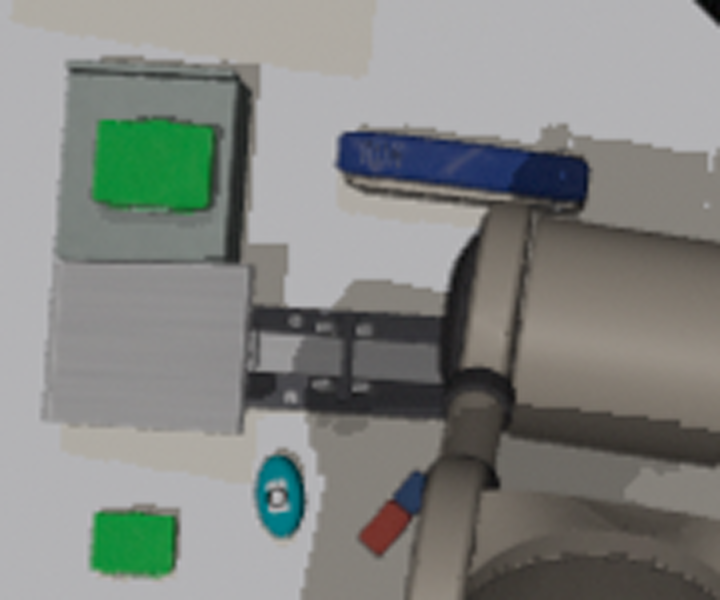

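```bash
python3 - <<'E'
from h import *
import cv2
p=np.load("p.npy")
im=manip.snapshot("scene")[:,:,::-1]
Z=10
def fl(a,y,dz=4):
    X=(160-117*np.cos(a)+dz*np.sin(a),y,50+117*np.sin(a)+dz*np.cos(a));return ((proj("scene",tw(p,X))[0]-[180,150])*Z).astype(int)
c=cv2.resize(im[150:205,180:255],None,fx=Z,fy=Z,interpolation=cv2.INTER_CUBIC)
for a,col in((.2,(255,0,0)),(.25,(0,0,255)),(.3,(0,255,0))):
    for dz in(4,-4):cv2.line(c,tuple(map(int,fl(a,45,dz))),tuple(map(int,fl(a,-45,dz))),col,1)
cv2.imwrite("pics/flap.png",c)
s=manip.observe();print(s["clock"],s["position"],s["contact_force"])
E
```

```text
10.825 [472.03755982   5.2445191   25.50596395] [-2.97273858  1.52763634 17.22137776]
```

View pics/flap.png

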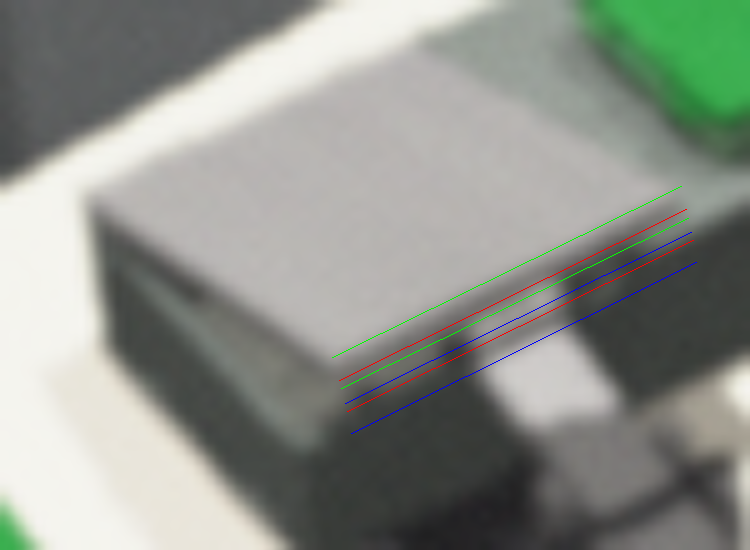

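The 0.30 rad overlay (green) fits the flap's edge at crop (333,357)–(680,187). The force holds steady at about 17 N on the stop, so I'm handing in.

```bash
python3 -c "
from workcell import manip
print(manip.close_job())"
```

```text
the job is handed in; nothing more can be done
None
```

The job is handed in at about 10.8 s of the 38 s. The clip box is on the ledge and the lever is held down on its stop with the flap up. No verdict was reported.

- **Clip box:** I pushed the larger green box sideways off the flap with closed fingers. It stayed flat, with its centre at about x = 103 to 111 and y = -93 to -96 mm in the cable box frame. That is inside the -77 to -150 mm limits in y.
- **Lever:** I pressed the pad along its arc until it met the stop. The fingertips ended at z = 25.5 mm against an expected 26 mm, pushing down with a steady 17 N or so, after a brief peak of about 25 N.
- **Flap:** its front edge in the last picture matches the overlay drawn for 0.30 rad.
- **Pin and bystanders:** the lever's pin still looked seated in the fork. The stapler, eraser and sharpener looked unmoved in the last close-ups. The mouse was outside those; it looked unmoved in the full top view taken before the press.

Two checks disagreed. The two cameras differed by about 3 to 7 mm on the clip box. The pad's first triangulated height was 105 mm against the 111 mm given, so I went by the stated height and the force readings. My first move call was refused because some keys were missing; nothing moved.

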